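# Stand the fallen sample bottles up in their lane

## Robot

A 6-joint arm with a two-finger parallel gripper is mounted at the origin on the work surface. World frame = base frame: x ahead of the robot, y to its left, z up, the work surface at z = 0. Lengths are in m, angles in rad, forces in N, time in s.
With the tool pointing down it reaches from about 0.35 to 0.875 m from the base axis. Payload 15.5 kg.
Tool frame: the origin (TCP) lies at the very end of the fingers, on their centre line; the grasp point (between the pads) lies 19 mm behind it; z points along the fingers, y is the line along which they close (so a half turn about z gives the same grasp; the last joint's range is limited). The gripper opens to 85 mm and grips with 20 to 120 N. Pads are 22 mm wide; open, the fingers measure 114 mm over their backs; the gripper's body (76 mm by 85 mm) begins 54 mm behind the grasp point. The pads swing forward as they close: fully open they stand 13 mm farther back than shut.
Start: joints at [-1.335, 0.494, 1.345, -0, 1.302, -0.096], TCP at [0.204, -0.591, 0.231] pointing down, gripper open.
Joint ranges: [-2.91, 2.91], [-0.82, 2.16], [0.22, 2.67], [-1.22, 4.37], [0.12, 2.79], [-3.08, 3.08]. Speed limits (rad/s): [1.89, 1.89, 2.57, 3.01, 3.01, 3.01].

## Interface

Orientations are given as a rotation vector (axis times angle).
In Python, from rig import status, snapshot, ctrl, models gives the robot as it stands.
- The arm moves only by the shell command python3 -m inch 'ROWS' [OPENING]. ROWS is JSON, a list of rows, each an object of numbers: "tx", "ty", "tz": the shift along the tool's x, y, z normalised to -1 to 1, where 1 is 200 mm; "rx", "ry", "rz": the turn, a rotation vector about the tool's x, y, z normalised to -1 to 1, where 1 is pi/4 rad. In form: [{"tx": .., "ty": .., "tz": .., "rx": .., "ry": .., "rz": ..}, ...]. A call has 1 to 12 rows; each row shifts and turns the commanded pose from where the row before left it, along the tool's axes as they then stand; what a row does not reach is not made up. A row lasts 1/8 s, in which the tool goes at most 62.5 mm and 10.7 degrees, less where a joint would pass 70% of its speed; a pose out of reach is approached as far as the arm can. A call with a number of a shift or a turn outside -1 to 1 is refused whole. A call with a gripper value outside its range is refused whole. OPENING is the opening, from 0 (shut) to 1 (fully open), set as the call begins (- or left out, the last holds). The fingers move at their own pace and stop on an object; the grip force is fixed at half the most. Time passes only in rows, so rows that do not move let the fingers close. It gives the time, the measured TCP pose, the force, the opening and the grip force at its end, in the units of the state.
- status.observe(): the state, without advancing time (a new reading comes with each control period).
- snapshot(name): name is "scene" or "top" or "wrist"; returns a dict with "frame" (420x560x3 uint8, red, green, blue), "range_z" (420x560 float32, m along the optical axis (not along the pixel's ray), 0 where there is no reading), "camera_matrix" (3x3 intrinsics, pixels), "position" and "orientation" of the camera in the world; the wrist camera has in their place "tool_from_camera" (4x4, takes a point from camera to tool coordinates, whose origin is the TCP and whose axes are the flange's). Camera axes: x right, y down, z forward; pixel columns grow to the right and rows downward; lengths in m; the calibration is good to about 2 mm. A picture is of the moment at which its call begins: read the wrist's pose just before it.
- ctrl.sign_off(): hands the job in; it is judged then, once.
Trained networks look in a picture, given as the dict that the camera call returned (one of the last four; its "shot" number tells which), for a name from the list of things; names that differ only in an ending like _2 or _b are one class to them, and where a whole thing is asked for, a point or a joint stands for the part that bears it (a point fixed in the world has none). Each returns a list of dicts, best first, with "p" (0 to 1); they miss things now and then, are a little off and sometimes report something else, mostly with a low value. They report only what shows in the picture. A call takes as long as a camera call. They do not tell look-alikes from the thing itself.
- models.recognise(picture, thing): "position" ([column, row] in pixels, amid what is visible of it).
- models.regions_of(picture, thing): "mask" (420x560 bool, what is visible of it) and "position" ([column, row] in pixels, amid what is visible of it).
- models.place_of(picture, thing): "position" ([column, row] in pixels: a listed point, or the origin of a listed thing).
The state is a dict: "clock": time; "joint_pos": joint angles; "joint_velocities": joint speeds; "joint_torque": joint torques, N m; "tool_pos": TCP position; "eef_rot": TCP orientation; "contact_force": force on the tool from outside, world axes, zero at the start; "ft_torque": the same for the moment, N m; "grip_width": opening from 0.0 (shut) to 1.0 (fully open); "finger_force": force on a finger pad.
Only numpy, scipy, OpenCV 4.12 (cv2) and the standard library are available. Lean on these libraries where they do the work, as an engineer would, in place of code of your own. Each camera call takes 0.05 s, during which the arm holds its last target. There are 200 camera calls.

## Task

Two sample bottles have toppled over in the low grey lane on the lab bench, their caps pointing towards the jar in the middle. Stand both upright again, cap up and flat on the lane's floor between its rails, each in the gap where it fell (between the jar and the neighbour at that end of the lane). They are glass: set each down gently, letting go only once it rests on the floor, without dropping it or pressing it down hard. Do not shift or knock the neighbours in the lane or the things beside it.

Things in the scene. Friction and masses are not known exactly. Their poses are not given: they have to be found in the camera images.
- lane: fixed grey plastic channel tray, 560 mm long along its own y axis, 54 mm wide outside; floor 3 mm thick, 46 mm wide between two low rails (4 mm thick) that rise 4 mm above the floor. Origin: centre of its underside, on the bench; z up. Its +y end is the left end, -y the right end.
- lane_floor (a point): centre of the top face of the lane's floor (3 mm above the bench), axes as the lane's.
- bottle_left: round sample bottle, amber glass with a tall white cap of the same diameter: 36 mm diameter, 96 mm long in all (cap: the last 32 mm), about 90 g. Origin: centre of its base (the glass end); its z axis points from base to cap. It starts lying in the left half (+y) of the lane, cap towards the lane's middle.
- bottle_right: round sample bottle, amber glass with a tall white cap of the same diameter: 36 mm diameter, 96 mm long in all (cap: the last 32 mm), about 90 g. Origin: centre of its base (the glass end); its z axis points from base to cap. It starts lying in the right half (-y) of the lane, cap towards the lane's middle.
- lane_jar: low white jar with a grey lid standing in the middle of the lane, 42 mm diameter, 36 mm high. Origin: centre of its base. Leave it where it is.
- standing_bottle: bottle of the same kind as the fallen ones (36 mm diameter, 96 mm high), standing near one end of the lane (either end). Origin: centre of its base. Leave it where it is.
- carton: upright white carton with a red top band, 38 x 38 x 100 mm high, standing near the other end of the lane. Origin: centre of its base. Leave it where it is.
- carton_block: large white carton with a red band, 75 (its x) x 130 (its y) x 70 mm high, on the bench beyond the lane. Origin: centre of its base. Leave it alone.
- cup: open green cup, 64 mm across the rim, 65 mm high, on the bench on the robot's side of the lane. Origin: centre of its base. Leave it alone.
- spare_jar: low white jar with a grey lid, 42 mm diameter, 36 mm high, on the bench on the robot's side of the lane. Origin: centre of its base. Leave it alone.
There are look-alikes about, which are no part of the job. Leave any blue or turquoise look-alike of the bottle_left alone.

How it is judged:
At the end, for the whole second after the job is handed in: Both fallen bottles stand cap up (0.08 rad), at rest, base on the lane floor (4 mm) and on its centre line (8 mm), each in its own half, 35 to 215 mm from the middle; jar, standing bottle and carton still upright (0.1 rad) within 15 mm of their places (angle between each of bottle_left, bottle_right's own z axis and vertical below 0.08 rad and x of bottle_left in the frame of lane_floor between -0.008 and 0.008 m and y of bottle_left in the frame of lane_floor between 0.035 and 0.215 m and z of bottle_left in the frame of lane_floor between -0.004 and 0.004 m and linear speed of each of bottle_left, bottle_right below 0.01 m/s and x of bottle_right in the frame of lane_floor between -0.008 and 0.008 m and y of bottle_right in the frame of lane_floor between -0.215 and -0.035 m and z of bottle_right in the frame of lane_floor between -0.004 and 0.004 m and angle between each of standing_bottle, carton, lane_jar's own z axis and vertical below 0.1 rad and distance of each of standing_bottle, carton, lane_jar from where it was at the start of the episode below 0.015 m); the robot touches nothing.
It fails at once if the left fallen bottle is dropped: let go while upright with its base more than 4 mm above the lane floor (10 mm if still leaning) (contact force between the fingers and bottle_left below 0.02 N and ((angle between bottle_left's own z axis and vertical below 0.15 rad and z of bottle_left in the frame of lane_floor above 0.004 m) or (angle between bottle_left's own z axis and vertical below 0.5 rad and z of bottle_left in the frame of lane_floor above 0.01 m))).
It fails at once if the right fallen bottle is dropped: let go while upright with its base more than 4 mm above the lane floor (10 mm if still leaning) (contact force between the fingers and bottle_right below 0.02 N and ((angle between bottle_right's own z axis and vertical below 0.15 rad and z of bottle_right in the frame of lane_floor above 0.004 m) or (angle between bottle_right's own z axis and vertical below 0.5 rad and z of bottle_right in the frame of lane_floor above 0.01 m))).
It fails at once if the standing bottle, carton or jar in the lane is knocked (moved over 15 mm or tilted over 0.3 rad) (distance of any of standing_bottle, carton, lane_jar from where it was at the start of the episode above 0.015 m or angle between any of standing_bottle, carton, lane_jar's own z axis and vertical above 0.3 rad).
It fails at once if the carton block, cup or spare jar beside the lane is disturbed (moved over 15 mm or tilted over 0.3 rad) (distance of any of carton_block, cup, spare_jar from where it was at the start of the episode above 0.015 m or angle between any of carton_block, cup, spare_jar's own z axis and vertical above 0.3 rad).
It fails at once if a fallen bottle is pressed on the lane with over 30 N (contact force between any of bottle_left, bottle_right and lane above 30 N).
It also fails if it takes over 56 s, if anything falls off the work surface, if the arm or the gripper's body presses on something with over 40 N, if the wrist force passes 120 N, or if a joint passes its speed limit or range.

## Working session

There is one attempt and no reset: what is moved stays moved. The work goes in short steps, Python scripts to look and compute and a shell command to move; the robot and the scene stay as the last step left them, time stands still between calls to the robot, and variables do not carry over. Pictures are saved under pics/ and viewed, at most 10 in all, crops included, and the job is handed in when it is done.

```bash
ls; mkdir -p pics; cat > h.py <<'E'
import numpy as np, cv2
from scipy.spatial.transform import Rotation as R
from rig import status, snapshot, ctrl, models
def T(p,o):
    M=np.eye(4);o=np.array(o);M[:3,:3]=o if o.shape==(3,3) else (R.from_rotvec(o).as_matrix() if o.shape==(3,) else R.from_quat(o).as_matrix());M[:3,3]=p;return M
def snap(n):
    s=status.observe();d=snapshot(n)
    d["W"]=T(s["tool_pos"],s["eef_rot"])@np.array(d["tool_from_camera"]) if n=="wrist" else T(d["position"],d["orientation"])
    return d
def cloud(d):
    K=np.array(d["camera_matrix"]);z=d["range_z"];v,u=np.mgrid[:z.shape[0],:z.shape[1]]
    P=np.stack([(u-K[0,2])/K[0,0]*z,(v-K[1,2])/K[1,1]*z,z],-1)@d["W"][:3,:3].T+d["W"][:3,3]
    P[z<=0]=np.nan;return P
def save(d,n): cv2.imwrite(f"pics/{n}.png",cv2.cvtColor(d["frame"],cv2.COLOR_RGB2BGR))
E
python3 - <<'E'
from h import *
np.set_printoptions(precision=4,suppress=True)
s=status.observe();print({k:np.round(v,3) for k,v in s.items()})
for n in("top","scene"):
    d=snap(n);save(d,n+"0");print(n,np.shape(d["orientation"]) ,d["position"]);P=cloud(d)
    for t in["lane","bottle_left","bottle_right","lane_jar","standing_bottle","carton","carton_block","cup","spare_jar"]:
        for r in models.regions_of(d,t):
            m=r["mask"];q=P[m];q=q[~np.isnan(q[:,0])]
            print(t,round(r["p"],2),np.round(r["position"]),m.sum(),np.median(q,0),np.percentile(q,2,0),np.percentile(q,98,0)) if len(q) else print(t,r["p"],"nodepth")
E
```

```text
pics
{'clock': np.float64(0.0), 'joint_pos': array([-1.335,  0.494,  1.346,  0.   ,  1.302, -0.095]), 'joint_velocities': array([-0.001,  0.   ,  0.   ,  0.001, -0.001, -0.002]), 'joint_torque': array([ -0.001, -88.215, -38.387,  -0.   ,   0.01 ,   0.   ]), 'tool_pos': array([ 0.204, -0.591,  0.231]), 'eef_rot': array([-3.097, -0.519,  0.   ]), 'contact_force': array([-0.305, -0.742,  1.098]), 'ft_torque': array([ 0.005,  0.02 , -0.006]), 'finger_force': np.float64(0.0), 'grip_width': np.float64(0.999)}
top (3,) [0.4278 0.0668 1.1274]
lane 0.73 [278. 203.] 2772 [0.584  0.0206 0.0027] [ 0.5499 -0.2628 -0.0021] [0.6237 0.2739 0.025 ]
bottle_left 0.97 [148. 166.] 621 [0.6876 0.3394 0.0318] [ 0.6625  0.2964 -0.0003] [0.7145 0.3868 0.0378]
bottle_left 0.96 [281. 266.] 583 [0.4308 0.0167 0.0318] [ 0.395  -0.0225  0.0201] [0.4681 0.0553 0.0383]
bottle_left 0.87 [218. 152.] 653 [0.7142 0.1684 0.0307] [ 0.7006  0.1225 -0.0032] [0.7434 0.216  0.0377]
bottle_left 0.83 [231. 209.] 534 [0.5752 0.1286 0.0352] [0.5596 0.0845 0.0235] [0.5943 0.1721 0.0402]
bottle_left 0.79 [147. 247.] 633 [0.4884 0.
[... 1696 characters left out ...]
 [ 0.611  -0.2264  0.0662] [ 0.5918 -0.2536  0.0044] [ 0.6241 -0.2203  0.1004]
carton 0.92 [328. 264.] 944 [0.5849 0.242  0.088 ] [0.5558 0.2178 0.0038] [0.5953 0.2557 0.1041]
carton 0.55 [387. 232.] 422 [0.4155 0.2294 0.0342] [ 0.3902  0.2079 -0.0013] [0.429  0.2461 0.0373]
carton_block 0.81 [173. 222.] 2515 [ 0.7917 -0.0052  0.0695] [ 0.7544 -0.0887  0.007 ] [0.8274 0.0389 0.0723]
carton_block 0.44 [228. 162.] 553 [ 0.6041 -0.1184  0.035 ] [ 0.5831 -0.1736  0.0113] [ 0.62   -0.0795  0.0399]
cup 0.62 [262. 111.] 676 [ 0.4635 -0.2058  0.0442] [ 0.4345 -0.24    0.0025] [ 0.4917 -0.1811  0.0656]
spare_jar 0.81 [386. 228.] 389 [0.4154 0.2303 0.0343] [0.3913 0.2103 0.0027] [0.429  0.2463 0.0374]
```

View pics/top0.png

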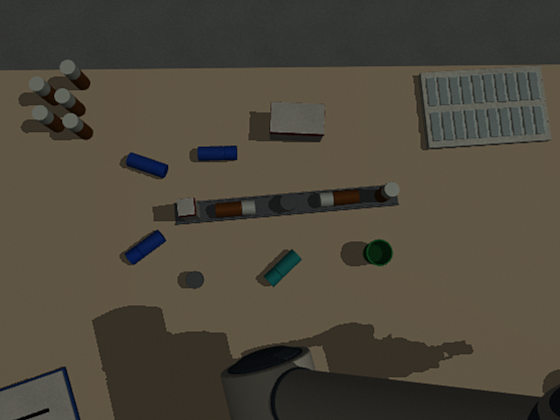

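View pics/scene0.png

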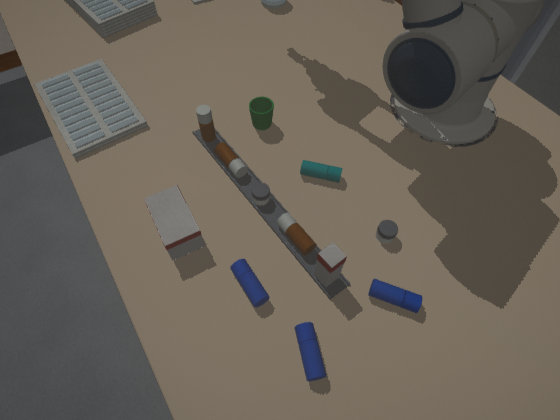

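The top view shows the amber bottles at about px (235,209) and (340,198), the jar at (285,203), the carton at (187,207) and the standing bottle at (390,190). The blue and turquoise ones are look-alikes. The scene view agrees. Next I move above the lane for a wrist view.

```bash
cat >> h.py <<'E'
def tool(yaw,lean):
    # lane yaw; tool y=lane x, tool x=lane y when down; lean>0: hand leans toward lane +y
    L=R.from_euler('z',yaw).as_matrix(); c,s=np.cos(lean),np.sin(lean)
    z=np.array([0,-s,-c]);y=np.array([1,0,0.]);return L@np.stack([np.cross(y,z),y,z],1)
def rows(p,Rt,n=None,cur=None):
    """n identical rows (screw motion) from the measured pose to p,Rt"""
    if cur is None: s=status.observe();cur=T(s["tool_pos"],s["eef_rot"])
    D=np.linalg.inv(cur)@T(p,Rt);w=R.from_matrix(D[:3,:3]).as_rotvec()
    n=n or int(np.ceil(max(np.linalg.norm(D[:3,3])/.055,np.linalg.norm(w)/.17,1)))
    A=sum(R.from_rotvec(w/n*k).as_matrix() for k in range(n));t=np.linalg.solve(A,D[:3,3])
    print(n,"rows t",np.round(t/.2,4),"r",np.round(w/n/(np.pi/4),4));return T(p,Rt)
E
python3 -c "
from h import *
rows([.58,0.0,.40],tool(.06,0),14)"
```

```text
14 rows t [ 0.268  -0.0185 -0.0603] r [ 0.      0.     -0.1181]
```

```bash
python3 -m inch '[{"tx":0.268,"ty":-0.0185,"tz":-0.06,"rz":-0.118},{"tx":0.268,"ty":-0.0185,"tz":-0.06,"rz":-0.118},{"tx":0.268,"ty":-0.0185,"tz":-0.06,"rz":-0.118},{"tx":0.268,"ty":-0.0185,"tz":-0.06,"rz":-0.118},{"tx":0.268,"ty":-0.0185,"tz":-0.06,"rz":-0.118},{"tx":0.268,"ty":-0.0185,"tz":-0.06,"rz":-0.118},{"tx":0.268,"ty":-0.0185,"tz":-0.06,"rz":-0.118},{"tx":0.268,"ty":-0.0185,"tz":-0.06,"rz":-0.118},{"tx":0.268,"ty":-0.0185,"tz":-0.06,"rz":-0.118},{"tx":0.268,"ty":-0.0185,"tz":-0.06,"rz":-0.118},{"tx":0.268,"ty":-0.0185,"tz":-0.06,"rz":-0.118},{"tx":0.268,"ty":-0.0185,"tz":-0.06,"rz":-0.118}]' 1
python3 -m inch '[{"tx":0.268,"ty":-0.0185,"tz":-0.06,"rz":-0.118},{"tx":0.268,"ty":-0.0185,"tz":-0.06,"rz":-0.118},{"tx":0}]'
python3 - <<'E'
from h import *
np.set_printoptions(precision=4,suppress=True)
s=status.observe();print(s["clock"],s["tool_pos"],s["joint_pos"],s["joint_velocities"])
d=snap("wrist");save(d,"w0");P=cloud(d)
print(d["camera_matrix"],d["tool_from_camera"])
np.save("P.npy",P)
for t in["lane","bottle_left","bottle_right","lane_jar","carton","standing_bottle"]:
    for r in models.regions_of(d,t):
        q=P[r["mask"]];q=q[~np.isnan(q[:,0])]
        print(t,round(r["p"],2),np.round(r["position"]),len(q),np.percentile(q,2,0),np.percentile(q,98,0))
E
```

```text
1.0 [ 0.2036 -0.5909  0.2313] [-1.3345  0.4936  1.3455  0.      1.3025 -0.0955] [-0.0008 -0.0009  0.0007  0.0007 -0.0016 -0.0012]
[[311.4582   0.     277.6221]
 [  0.     311.4582 207.5333]
 [  0.       0.       1.    ]] [[-0.0003 -0.9552 -0.296   0.0765]
 [ 1.     -0.0002 -0.0002  0.0006]
 [ 0.0001 -0.296   0.9552 -0.144 ]
 [ 0.      0.      0.      1.    ]]schema error: expected keys tx, ty, tz, rx, ry, rz
schema error: expected keys tx, ty, tz, rx, ry, rz
```

View pics/w0.png

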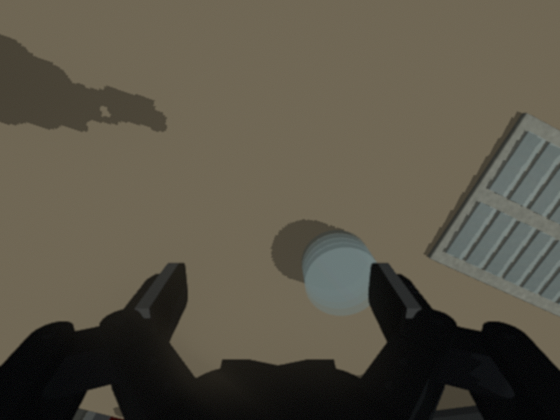

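The wrist view shows only the start area (a stray dish at about px (340,275)). The moves were refused because every row needs all six keys, so I'm resending them.

```bash
python3 -m inch '[{"tx":0.268,"ty":-0.0185,"tz":-0.06,"rx":0,"ry":0,"rz":-0.118},{"tx":0.268,"ty":-0.0185,"tz":-0.06,"rx":0,"ry":0,"rz":-0.118},{"tx":0.268,"ty":-0.0185,"tz":-0.06,"rx":0,"ry":0,"rz":-0.118},{"tx":0.268,"ty":-0.0185,"tz":-0.06,"rx":0,"ry":0,"rz":-0.118},{"tx":0.268,"ty":-0.0185,"tz":-0.06,"rx":0,"ry":0,"rz":-0.118},{"tx":0.268,"ty":-0.0185,"tz":-0.06,"rx":0,"ry":0,"rz":-0.118},{"tx":0.268,"ty":-0.0185,"tz":-0.06,"rx":0,"ry":0,"rz":-0.118},{"tx":0.268,"ty":-0.0185,"tz":-0.06,"rx":0,"ry":0,"rz":-0.118},{"tx":0.268,"ty":-0.0185,"tz":-0.06,"rx":0,"ry":0,"rz":-0.118},{"tx":0.268,"ty":-0.0185,"tz":-0.06,"rx":0,"ry":0,"rz":-0.118},{"tx":0.268,"ty":-0.0185,"tz":-0.06,"rx":0,"ry":0,"rz":-0.118},{"tx":0.268,"ty":-0.0185,"tz":-0.06,"rx":0,"ry":0,"rz":-0.118}]' 1
python3 -m inch '[{"tx":0.268,"ty":-0.0185,"tz":-0.06,"rx":0,"ry":0,"rz":-0.118},{"tx":0.268,"ty":-0.0185,"tz":-0.06,"rx":0,"ry":0,"rz":-0.118},{"tx":0,"ty":0,"tz":0,"rx":0,"ry":0,"rz":0},{"tx":0,"ty":0,"tz":0,"rx":0,"ry":0,"rz":0}]'
python3 - <<'E'
from h import *
np.set_printoptions(precision=4,suppress=True)
s=status.observe();print(s["clock"],s["tool_pos"],s["joint_pos"],s["joint_velocities"])
d=snap("wrist");save(d,"w1");P=cloud(d)
np.save("P.npy",P)
for t in["lane","bottle_left","bottle_right","lane_jar","carton","standing_bottle"]:
    for r in models.regions_of(d,t):
        q=P[r["mask"]];q=q[~np.isnan(q[:,0])]
        print(t,round(r["p"],2),np.round(r["position"]),len(q),np.percentile(q,2,0),np.percentile(q,98,0))
E
```

```text
clock: 2.85
tool_pos: [0.5795, -0.1056, 0.3756]
eef_rot: [2.355, 2.08, 0.0]
contact_force: [0.6, 0.0, -0.7]
grip_width: 1.003
finger_force: 0.0
clock: 3.35
tool_pos: [0.5803, -0.0002, 0.3992]
eef_rot: [2.156, 2.285, -0.0]
contact_force: [-0.7, -0.0, -0.1]
grip_width: 1.002
finger_force: 0.0
3.35 [ 0.5803 -0.0002  0.3992] [-0.103   0.3157  1.1818 -0.0003  1.6441 -0.1614] [-0.0251  0.0046  0.0024 -0.001  -0.0015 -0.0022]
lane 0.71 [282. 141.] 5369 [ 0.5511 -0.2511  0.0026] [0.626  0.2176 0.0096]
bottle_left 0.98 [182. 146.] 1351 [ 0.3961 -0.0227  0.0183] [0.4693 0.0547 0.0382]
bottle_left 0.85 [277.  76.] 1602 [0.5591 0.0797 0.0058] [0.5959 0.1709 0.0414]
bottle_left 0.61 [374.  51.] 1698 [0.7003 0.1206 0.0188] [0.732  0.2129 0.0381]
bottle_right 0.74 [281. 229.] 1098 [ 0.58   -0.1757  0.0135] [ 0.6171 -0.0817  0.0411]
lane_jar 0.72 [283. 162.] 518 [ 0.5712 -0.0211  0.0137] [0.6061 0.0162 0.0421]
carton 0.77 [281.   8.] 428 [0.5575 0.2128 0.0043] [0.5949 0.2205 0.0716]
standing_bottle 0.56 [283. 298.] 803 [ 0.5884 -0.2541  0.0124] [ 0.6211 -0.2227  0.1015]
```

View pics/w1.png

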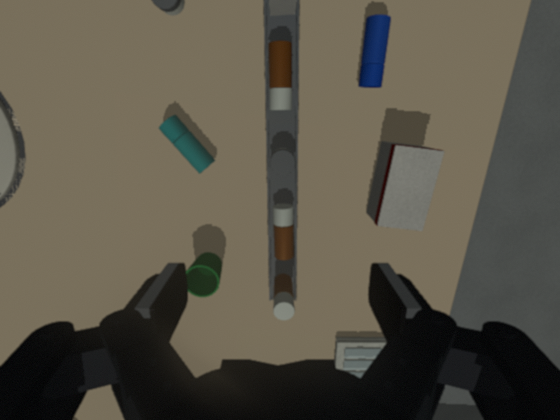

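The wrist view shows the whole lane: left bottle at about px (280,75), jar (283,160), right bottle (283,232) and standing bottle (283,305). Next I fit the lane and the bottles.

```bash
python3 - <<'E'
from h import *
np.set_printoptions(precision=4,suppress=True)
d=snap("wrist");P=cloud(d)
m=models.regions_of(d,"lane")[0]["mask"];m=cv2.morphologyEx(m.astype(np.uint8),cv2.MORPH_CLOSE,np.ones((9,9)))
q=P[m>0];q=q[(q[:,2]>-.002)&(q[:,2]<.012)]
b=np.linspace(-.2,.2,21);c=[]
for a,e in zip(b[:-1],b[1:]):
    r=q[(q[:,1]>a)&(q[:,1]<e)]
    if len(r)>40: lo,hi=np.percentile(r[:,0],[1.5,98.5]);c.append([(a+e)/2,lo,hi,len(r),np.median(r[:,2])])
c=np.array(c);print(c)
w=c[:,2]-c[:,1];c=c[abs(w-.054)<.006];f=np.polyfit(c[:,0],(c[:,1]+c[:,2])/2,1);print("x=",f,"yaw",-np.arctan(f[0]))
for t,lo,hi in(("bottle_left",.05,.2),("bottle_right",-.2,-.05)):
    for r in models.regions_of(d,t):
        x=P[r["mask"]];x=x[~np.isnan(x[:,0])]
        if not(lo<np.median(x[:,1])<hi and .5<np.median(x[:,0])<.65):continue
        k=x[x[:,2]>.020];g=np.polyfit(k[:,1],k[:,0],1)
        e=k[k[:,2]>.035]
        print(t,"axis x",g,np.percentile(e,[1,50,99],axis=0))
# top-view check
d=snap("top");P=cloud(d)
for t in("lane_jar","bottle_left","bottle_right"):
    for r in models.regions_of(d,t):
        x=P[r["mask"]];e=x[x[:,2]>.035];print(t,np.median(e,0)) if len(e) else 0
E
```

```text
[[ -0.19     0.5736   0.6273 139.       0.005 ]
 [ -0.17     0.5725   0.6241  65.       0.005 ]
 [ -0.15     0.5695   0.5814  65.       0.0048]
 [ -0.13     0.5687   0.6204  76.       0.0053]
 [ -0.11     0.5697   0.6213  85.       0.0062]
 [ -0.09     0.5687   0.62   135.       0.0049]
 [ -0.07     0.5662   0.6193 335.       0.0046]
 [ -0.05     0.5653   0.6181 342.       0.0046]
 [ -0.03     0.5642   0.6168 250.       0.0048]
 [ -0.01     0.5613   0.617   84.       0.0073]
 [  0.01     0.5607   0.6141 214.       0.0046]
 [  0.03     0.5614   0.613  382.       0.0046]
 [  0.05     0.559    0.6109 398.       0.0045]
 [  0.07     0.557    0.6092 370.       0.0046]
 [  0.09     0.5552   0.609  135.       0.0059]
 [  0.11     0.5544   0.6083 144.       0.0062]
 [  0.13     0.5516   0.6067 159.       0.0055]
 [  0.15     0.5509   0.6051 161.       0.0063]
 [  0.17     0.5502   0.6035 171.       0.0063]
 [  0.19     0.5495   0.6015 508.       0.0046]]
x= [-0.0644  0.588 ] yaw 0.06431143933959704
bottle_left axis x [-0.0635  0.5853] [[0.5637 0.0786 0.0351]
 [0.5774 0.1273 0.0389]
 [0.5914 0.1723 0.0418]]
bottle_right axis x [-0.0782  0.5884] [[ 0.5839 -0.1764  0.0351]
 [ 0.5985 -0.1277  0.0387]
 [ 0.613  -0.0825  0.0417]]
lane_jar [0.5886 0.0003 0.038 ]
bottle_left [0.5758 0.1479 0.0371]
bottle_left [0.7179 0.1682 0.0364]
bottle_left [0.6901 0.343  0.0362]
bottle_left [0.4905 0.3438 0.0359]
bottle_left [0.4421 0.0056 0.0362]
```

```bash
cat >> h.py <<'E'
YAW=.064
def tcp(y,zg,lean,x,back=0): # grasp point (x,y,zg) -> TCP pose
    Rt=tool(YAW,lean);return np.array([x,y,zg])+Rt[:,2]*(.019-back),Rt
E
python3 - <<'E'
from h import *
a=np.radians(-45)
C=rows(*tcp(.1095,.028,a,.579,.12))
rows(*tcp(.1095,.028,a,.579),cur=C,n=4)
E
```

```text
6 rows t [-0.0516  0.0048  0.2531] r [ 0.0005  0.1667 -0.0011]
4 rows t [-0.    0.    0.15] r [ 0.  0. -0.]
```

```bash
python3 -m inch '[{"tx":-0.0516,"ty":0.0048,"tz":0.253,"rx":0.0005,"ry":0.1667,"rz":-0.0011},{"tx":-0.0516,"ty":0.0048,"tz":0.253,"rx":0.0005,"ry":0.1667,"rz":-0.0011},{"tx":-0.0516,"ty":0.0048,"tz":0.253,"rx":0.0005,"ry":0.1667,"rz":-0.0011},{"tx":-0.0516,"ty":0.0048,"tz":0.253,"rx":0.0005,"ry":0.1667,"rz":-0.0011},{"tx":-0.0516,"ty":0.0048,"tz":0.253,"rx":0.0005,"ry":0.1667,"rz":-0.0011},{"tx":-0.0516,"ty":0.0048,"tz":0.253,"rx":0.0005,"ry":0.1667,"rz":-0.0011},{"tx":0,"ty":0,"tz":0,"rx":0,"ry":0,"rz":0},{"tx":0,"ty":0,"tz":0,"rx":0,"ry":0,"rz":0}]'
python3 - <<'E'
from h import *
a=np.radians(-45)
s=status.observe();print(s["joint_pos"])
p,Rt=tcp(.1095,.028,a,.579,.12);print(p,R.from_matrix(Rt).as_rotvec())
rows(p,Rt);rows(*tcp(.1095,.028,a,.579))
E
```

```text
clock: 5.1
tool_pos: [0.5845, 0.0376, 0.1013]
eef_rot: [-1.697, -1.811, -0.701]
contact_force: [1.5, -0.6, 0.8]
grip_width: 1.001
finger_force: 0.0
[-0.41406617  0.77705042  1.51759598  0.69846637  1.34121836 -0.82047839]
[0.58356762 0.03822843 0.09941778] [-1.69543193 -1.80756615 -0.7022709 ]
1 rows t [-0.0041 -0.0044  0.0092] r [0.0012 0.0043 0.0019]
3 rows t [-0.0009 -0.0016  0.2031] r [0.0004 0.0014 0.0006]
```

```bash
python3 -m inch '[{"tx":-0.001,"ty":-0.0016,"tz":0.2,"rx":0.0004,"ry":0.0014,"rz":0.0006},{"tx":-0.001,"ty":-0.0016,"tz":0.2,"rx":0.0004,"ry":0.0014,"rz":0.0006},{"tx":-0.001,"ty":-0.0016,"tz":0.12,"rx":0.0004,"ry":0.0014,"rz":0.0006},{"tx":0,"ty":0,"tz":0.08,"rx":0,"ry":0,"rz":0},{"tx":0,"ty":0,"tz":0,"rx":0,"ry":0,"rz":0},{"tx":0,"ty":0,"tz":0,"rx":0,"ry":0,"rz":0}]'
python3 - <<'E'
from h import *
a=np.radians(-45)
s=status.observe();print(s["joint_pos"])
rows(*tcp(.1095,.028,a,.579))
d=snap("scene");save(d,"s1")
E
```

```text
clock: 5.85
tool_pos: [0.5781, 0.1218, 0.0156]
eef_rot: [-1.694, -1.806, -0.705]
contact_force: [-1.2, -0.1, -0.5]
grip_width: 0.999
finger_force: 0.0
[-0.29087967  0.8936989   1.60490539  0.82057659  1.14037628 -0.90416196]
1 rows t [-0.0001  0.0005  0.0076] r [ 0.0008 -0.003   0.    ]
```

View pics/s1.png

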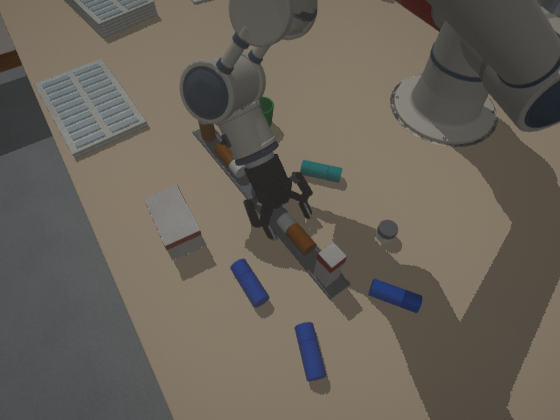

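The scene view shows the fingers straddling the left bottle's cap end at about px (285,220), clear of the jar and rails. Closing now.

```bash
python3 -m inch '[{"tx":0,"ty":0,"tz":0,"rx":0,"ry":0,"rz":0},{"tx":0,"ty":0,"tz":0,"rx":0,"ry":0,"rz":0},{"tx":0,"ty":0,"tz":0,"rx":0,"ry":0,"rz":0},{"tx":0,"ty":0,"tz":0,"rx":0,"ry":0,"rz":0},{"tx":0,"ty":0,"tz":0,"rx":0,"ry":0,"rz":0},{"tx":0,"ty":0,"tz":0,"rx":0,"ry":0,"rz":0}]' 0
python3 - <<'E'
from h import *
s=status.observe();print(s["joint_pos"],s["finger_force"],s["grip_width"])
cur=T(s["tool_pos"],s["eef_rot"])
# bottle base in tool frame: base at y=.1745 z .021 on axis; 
yb=.1745;base=np.array([.5853-.0635*yb,yb,.021])
bt=np.linalg.inv(cur)@np.r_[base,1];print("base in tool",bt)
def tcp_for_base(b,lean):
    Rt=tool(YAW,lean);return np.array(b)-Rt@bt[:3],Rt
up=cur.copy();up[2,3]+=.06
C=rows(up[:3,3],up[:3,:3])
yt=.095;b=np.array([.588-.0644*yt,yt,.003+.035])
p,Rt=tcp_for_base(b,np.radians(45));print(p)
C=rows(p,Rt,cur=C,n=10)
np.save("bt.npy",bt[:3])
E
```

```text
clock: 6.65
tool_pos: [0.5772, 0.1224, 0.0146]
eef_rot: [-1.694, -1.804, -0.703]
contact_force: [-1.0, -2.6, 5.5]
grip_width: 0.403
finger_force: 59.3
[-0.29060144  0.89572167  1.60593422  0.82139659  1.14015061 -0.90480094] 59.25571382045746 0.4033058650420761
base in tool [4.13008510e-02 2.82495176e-04 3.25415068e-02 1.00000000e+00]
2 rows t [ 0.1065 -0.0003 -0.1057] r [-0.  0.  0.]
[0.58199622 0.08880082 0.09021443]
10 rows t [-0.018   0.0013 -0.0101] r [-2.000e-04 -2.005e-01 -1.000e-04]
```

```bash
python3 -m inch '[{"tx":0.107,"ty":-0.0003,"tz":-0.106,"rx":0,"ry":0,"rz":0},{"tx":0.107,"ty":-0.0003,"tz":-0.106,"rx":0,"ry":0,"rz":0},{"tx":-0.018,"ty":0.0013,"tz":-0.01,"rx":-0.0002,"ry":-0.2005,"rz":-0.0001},{"tx":-0.018,"ty":0.0013,"tz":-0.01,"rx":-0.0002,"ry":-0.2005,"rz":-0.0001},{"tx":-0.018,"ty":0.0013,"tz":-0.01,"rx":-0.0002,"ry":-0.2005,"rz":-0.0001},{"tx":-0.018,"ty":0.0013,"tz":-0.01,"rx":-0.0002,"ry":-0.2005,"rz":-0.0001},{"tx":-0.018,"ty":0.0013,"tz":-0.01,"rx":-0.0002,"ry":-0.2005,"rz":-0.0001},{"tx":-0.018,"ty":0.0013,"tz":-0.01,"rx":-0.0002,"ry":-0.2005,"rz":-0.0001},{"tx":-0.018,"ty":0.0013,"tz":-0.01,"rx":-0.0002,"ry":-0.2005,"rz":-0.0001},{"tx":-0.018,"ty":0.0013,"tz":-0.01,"rx":-0.0002,"ry":-0.2005,"rz":-0.0001},{"tx":-0.018,"ty":0.0013,"tz":-0.01,"rx":-0.0002,"ry":-0.2005,"rz":-0.0001},{"tx":-0.018,"ty":0.0013,"tz":-0.01,"rx":-0.0002,"ry":-0.2005,"rz":-0.0001}]'
python3 -m inch '[{"tx":0,"ty":0,"tz":0,"rx":0,"ry":0,"rz":0},{"tx":0,"ty":0,"tz":0,"rx":0,"ry":0,"rz":0}]'
python3 - <<'E'
from h import *
np.set_printoptions(precision=4,suppress=True)
s=status.observe();print(s["joint_pos"],s["finger_force"],s["contact_force"])
bt=np.load("bt.npy");cur=T(s["tool_pos"],s["eef_rot"]);print("base est",(cur@np.r_[bt,1])[:3])
print("axis", cur[:3,:3]@(tool(YAW,np.radians(-45)).T@np.array([np.sin(YAW),-np.cos(YAW),0])))
yt=.095;Rt=tool(YAW,np.radians(45))
rows(np.array([.588-.0644*yt,yt,.011])-Rt@bt,Rt)
d=snap("scene");save(d,"s2");P=cloud(d)
for t in("bottle_left","carton"):
  for r in models.regions_of(d,t):
    q=P[r["mask"]];q=q[~np.isnan(q[:,0])];print(t,round(r["p"],2),np.percentile(q,[2,50,98],axis=0))
E
```

```text
clock: 8.15
tool_pos: [0.5821, 0.0895, 0.0906]
eef_rot: [1.691, 1.804, -0.705]
contact_force: [0.8, 0.6, -1.8]
grip_width: 0.397
finger_force: 59.8
clock: 8.4
tool_pos: [0.5818, 0.089, 0.0897]
eef_rot: [1.697, 1.81, -0.701]
contact_force: [-0.3, -0.2, -0.6]
grip_width: 0.399
finger_force: 59.9
[ 0.4292  0.8145  1.4605 -0.7524  1.3011  0.7388] 59.85277712345123 [-0.2574 -0.2199 -0.6459]
base est [0.5817 0.0953 0.0375]
axis [ 0.0011 -0.0023  1.    ]
1 rows t [0.0929 0.0009 0.0946] r [-0.0008 -0.003   0.001 ]
bottle_left 0.95 [[ 0.399  -0.0195 -0.0006]
 [ 0.4373  0.0197  0.0308]
 [ 0.4727  0.0575  0.0369]]
bottle_left 0.94 [[0.4615 0.3056 0.0114]
 [0.4952 0.3483 0.0318]
 [0.5266 0.3882 0.0368]]
bottle_left 0.85 [[0.667  0.2991 0.0177]
 [0.6949 0.3462 0.0325]
 [0.7203 0.3885 0.0369]]
bottle_left 0.59 [[0.7041 0.1259 0.0153]
 [0.7217 0.1758 0.0327]
 [0.7362 0.2175 0.0371]]
bottle_left 0.53 [[0.5672 0.0823 0.1177]
 [0.5852 0.1003 0.1332]
 [0.601  0.1147 0.136 ]]
carton 0.57 [[0.5595 0.2192 0.0061]
 [0.5871 0.2426 0.0837]
 [0.5952 0.2559 0.1044]]
```

View pics/s2.png

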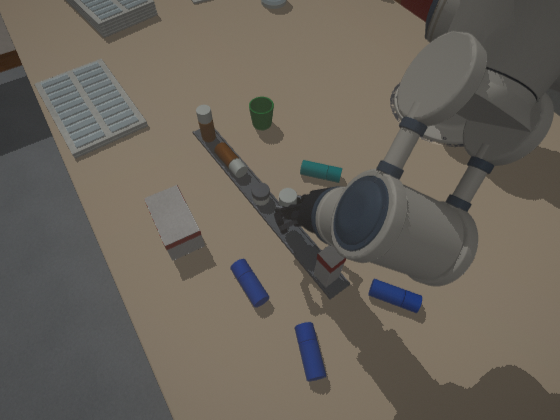

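The scene view shows the left bottle held upright, cap at about px (288,196), clear of the jar and carton. The cap top measures about 134 mm, which matches a base about 35 mm above the floor. Lowering it.

```bash
python3 -m inch '[{"tx":0.033,"ty":0.0009,"tz":0.033,"rx":0,"ry":-0.003,"rz":0},{"tx":0.033,"ty":0,"tz":0.033,"rx":0,"ry":0,"rz":0},{"tx":0.033,"ty":0,"tz":0.033,"rx":0,"ry":0,"rz":0},{"tx":0.0035,"ty":0,"tz":0.0035,"rx":0,"ry":0,"rz":0},{"tx":0.0035,"ty":0,"tz":0.0035,"rx":0,"ry":0,"rz":0},{"tx":0,"ty":0,"tz":0,"rx":0,"ry":0,"rz":0}]'
python3 -m inch '[{"tx":0.0035,"ty":0,"tz":0.0035,"rx":0,"ry":0,"rz":0},{"tx":0.0035,"ty":0,"tz":0.0035,"rx":0,"ry":0,"rz":0},{"tx":0,"ty":0,"tz":0,"rx":0,"ry":0,"rz":0}]'
python3 - <<'E'
from h import *
s=status.observe();bt=np.load("bt.npy");cur=T(s["tool_pos"],s["eef_rot"]);b=(cur@np.r_[bt,1])[:3];print("base est",b,.588-.0644*b[1])
E
```

```text
clock: 9.3
tool_pos: [0.5822, 0.0891, 0.0601]
eef_rot: [1.693, 1.806, -0.704]
contact_force: [0.5, -0.3, -0.9]
grip_width: 0.397
finger_force: 59.8
clock: 9.68
tool_pos: [0.5821, 0.089, 0.058]
eef_rot: [1.693, 1.806, -0.705]
contact_force: [1.1, -0.7, -0.8]
grip_width: 0.402
finger_force: 59.8
base est [0.5819386  0.09504968 0.00576449] 0.5818788005730412
```

Base estimate is 5.8 mm with no contact yet, so I continue in sub-millimetre steps.

```bash
python3 -m inch '[{"tx":0.0035,"ty":0,"tz":0.0035,"rx":0,"ry":0,"rz":0},{"tx":0.0035,"ty":0,"tz":0.0035,"rx":0,"ry":0,"rz":0},{"tx":0,"ty":0,"tz":0,"rx":0,"ry":0,"rz":0}]'
python3 -m inch '[{"tx":0.0018,"ty":0,"tz":0.0018,"rx":0,"ry":0,"rz":0},{"tx":0,"ty":0,"tz":0,"rx":0,"ry":0,"rz":0}]'
```

```text
clock: 10.05
tool_pos: [0.582, 0.089, 0.0559]
eef_rot: [1.693, 1.806, -0.705]
contact_force: [0.6, -0.2, -0.5]
grip_width: 0.399
finger_force: 59.8
clock: 10.3
tool_pos: [0.5821, 0.089, 0.0555]
eef_rot: [1.693, 1.806, -0.705]
contact_force: [-0.4, -0.9, -1.5]
grip_width: 0.4
finger_force: 59.8
```

```bash
python3 -m inch '[{"tx":0.0025,"ty":0,"tz":0.0025,"rx":0,"ry":0,"rz":0},{"tx":0,"ty":0,"tz":0,"rx":0,"ry":0,"rz":0}]'
python3 -m inch '[{"tx":0.0018,"ty":0,"tz":0.0018,"rx":0,"ry":0,"rz":0},{"tx":0,"ty":0,"tz":0,"rx":0,"ry":0,"rz":0}]'
```

```text
clock: 10.55
tool_pos: [0.5821, 0.089, 0.055]
eef_rot: [1.693, 1.806, -0.705]
contact_force: [-0.2, 0.3, 3.2]
grip_width: 0.404
finger_force: 60.3
clock: 10.8
tool_pos: [0.5821, 0.0888, 0.0549]
eef_rot: [1.693, 1.805, -0.705]
contact_force: [-1.9, 0.2, 8.7]
grip_width: 0.403
finger_force: 60.7
```

Contact is made at 9 N. I relax a little, open, then retreat along the tool axis.

```bash
python3 -m inch '[{"tx":-0.001,"ty":0,"tz":-0.001,"rx":0,"ry":0,"rz":0},{"tx":0,"ty":0,"tz":0,"rx":0,"ry":0,"rz":0}]'
python3 -m inch '[{"tx":0,"ty":0,"tz":0,"rx":0,"ry":0,"rz":0},{"tx":0,"ty":0,"tz":0,"rx":0,"ry":0,"rz":0},{"tx":0,"ty":0,"tz":0,"rx":0,"ry":0,"rz":0},{"tx":0,"ty":0,"tz":0,"rx":0,"ry":0,"rz":0},{"tx":0,"ty":0,"tz":0,"rx":0,"ry":0,"rz":0}]' 1
python3 -m inch '[{"tx":0,"ty":0,"tz":-0.1,"rx":0,"ry":0,"rz":0},{"tx":0,"ty":0,"tz":-0.2,"rx":0,"ry":0,"rz":0},{"tx":0,"ty":0,"tz":-0.25,"rx":0,"ry":0,"rz":0},{"tx":0,"ty":0,"tz":-0.25,"rx":0,"ry":0,"rz":0},{"tx":-0.2,"ty":0,"tz":-0.2,"rx":0,"ry":0,"rz":0}]'
python3 - <<'E'
from h import *
np.set_printoptions(precision=4,suppress=True)
s=status.observe();print(s["tool_pos"],s["joint_pos"])
d=snap("scene");P=cloud(d);save(d,"s3")
for t in("bottle_left","bottle_right"):
  for r in models.regions_of(d,t):
    q=P[r["mask"]];q=q[~np.isnan(q[:,0])]
    if .54<np.median(q[:,0])<.65: print(t,round(r["p"],2),np.percentile(q,[2,50,98],axis=0))
# right bottle: mirrored
a=np.radians(45)
yg=-.177+.065
print("grasp x",.5884-.0782*yg,.588-.0644*yg)
x=.596
# waypoint high, lean 0, over right half
C=rows([.59,.0,.33],tool(YAW,0))
C=rows(*tcp(yg,.028,a,x,.12),cur=C)
C=rows(*tcp(yg,.028,a,x),cur=C,n=4)
E
```

```text
clock: 11.05
tool_pos: [0.5821, 0.0889, 0.055]
eef_rot: [1.693, 1.806, -0.705]
contact_force: [-0.7, 0.1, 6.1]
grip_width: 0.403
finger_force: 60.5
clock: 11.68
tool_pos: [0.5821, 0.089, 0.0545]
eef_rot: [1.693, 1.806, -0.705]
contact_force: [0.0, -0.6, -0.4]
grip_width: 0.998
finger_force: 0.0
clock: 12.3
tool_pos: [0.5739, 0.2056, 0.225]
eef_rot: [1.69, 1.81, -0.704]
contact_force: [0.7, -0.2, -0.7]
grip_width: 1.001
finger_force: 0.0
[0.5739 0.2056 0.225 ] [ 0.5866  0.7155  1.2142 -0.6645  1.6534  0.6157]
bottle_left 0.71 [[0.5702 0.0839 0.0132]
 [0.5894 0.1066 0.0821]
 [0.601  0.1147 0.1005]]
bottle_right 0.58 [[ 0.5834 -0.1748  0.0027]
 [ 0.6049 -0.1189  0.0344]
 [ 0.6201 -0.0796  0.04  ]]
bottle_right 0.22 [[ 0.5513 -0.2485 -0.0006]
 [ 0.5931  0.086   0.0031]
 [ 0.629   0.2743  0.0178]]
grasp x 0.5971584000000001 0.5952128
5 rows t [-0.2347  0.0017  0.0017] r [ 0.0013  0.1999 -0.0001]
5 rows t [ 0.0333 -0.0012  0.2377] r [-0.  -0.2 -0. ]
4 rows t [-0.   -0.    0.15] r [-0. -0. -0.]
```

View pics/s3.png

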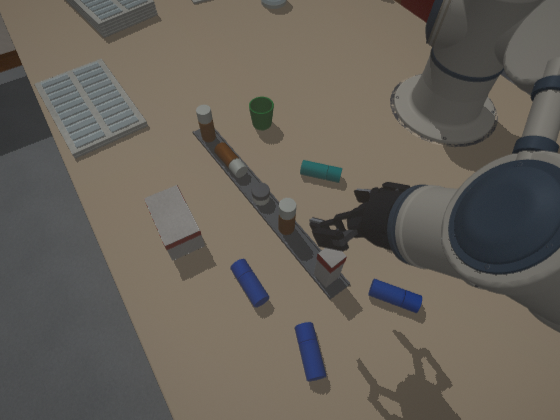

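The scene view shows the left bottle standing at about px (287,217), cap at about 100 mm as expected, and its neighbours undisturbed. Now the right bottle.

```bash
python3 -m inch '[{"tx":-0.2347,"ty":0.0017,"tz":0.0017,"rx":0.0013,"ry":0.2,"rz":0},{"tx":-0.2347,"ty":0.0017,"tz":0.0017,"rx":0.0013,"ry":0.2,"rz":0},{"tx":-0.2347,"ty":0.0017,"tz":0.0017,"rx":0.0013,"ry":0.2,"rz":0},{"tx":-0.2347,"ty":0.0017,"tz":0.0017,"rx":0.0013,"ry":0.2,"rz":0},{"tx":-0.2347,"ty":0.0017,"tz":0.0017,"rx":0.0013,"ry":0.2,"rz":0},{"tx":0,"ty":0,"tz":0,"rx":0,"ry":0,"rz":0}]'
python3 -m inch '[{"tx":0.0333,"ty":-0.0012,"tz":0.2377,"rx":0,"ry":-0.2,"rz":0},{"tx":0.0333,"ty":-0.0012,"tz":0.2377,"rx":0,"ry":-0.2,"rz":0},{"tx":0.0333,"ty":-0.0012,"tz":0.2377,"rx":0,"ry":-0.2,"rz":0},{"tx":0.0333,"ty":-0.0012,"tz":0.2377,"rx":0,"ry":-0.2,"rz":0},{"tx":0.0333,"ty":-0.0012,"tz":0.2377,"rx":0,"ry":-0.2,"rz":0},{"tx":0,"ty":0,"tz":0,"rx":0,"ry":0,"rz":0},{"tx":0,"ty":0,"tz":0,"rx":0,"ry":0,"rz":0}]'
python3 - <<'E'
from h import *
s=status.observe();print(s["joint_pos"])
a=np.radians(45);print(tcp(-.112,.028,a,.5965,.12)[0])
rows(*tcp(-.112,.028,a,.5965),n=4)
E
```

```text
clock: 13.2
tool_pos: [0.5897, -0.0073, 0.3275]
eef_rot: [-2.161, -2.279, 0.008]
contact_force: [0.0, 0.7, -1.3]
grip_width: 1.004
finger_force: 0.0
clock: 14.08
tool_pos: [0.5904, -0.0418, 0.0981]
eef_rot: [1.695, 1.808, -0.708]
contact_force: [1.1, 0.3, 1.1]
grip_width: 1.001
finger_force: 0.0
[ 0.22852286  0.76373286  1.57984364 -0.86997461  1.15120811  0.68208987]
[ 0.59193238 -0.04072843  0.09941778]
4 rows t [-0.0002  0.0023  0.148 ] r [-0.0011  0.0005  0.0006]
```

```bash
python3 -m inch '[{"tx":0,"ty":0.0023,"tz":0.2,"rx":-0.001,"ry":0.0005,"rz":0.0006},{"tx":0,"ty":0.0023,"tz":0.2,"rx":-0.001,"ry":0.0005,"rz":0.0006},{"tx":0,"ty":0.004,"tz":0.12,"rx":-0.001,"ry":0.0005,"rz":0.0006},{"tx":0,"ty":0,"tz":0.072,"rx":0,"ry":0,"rz":0},{"tx":0,"ty":0,"tz":0,"rx":0,"ry":0,"rz":0},{"tx":0,"ty":0,"tz":0,"rx":0,"ry":0,"rz":0}]'
python3 - <<'E'
from h import *
s=status.observe();print(s["joint_pos"])
rows(*tcp(-.112,.028,np.radians(45),.5965))
d=snap("scene");P=cloud(d)
for r in models.regions_of(d,"bottle_right"):
    q=P[r["mask"]];q=q[~np.isnan(q[:,0])];print(round(r["p"],2),np.percentile(q,[2,50,98],axis=0))
E
```

```text
clock: 14.82
tool_pos: [0.5969, -0.1261, 0.014]
eef_rot: [1.694, 1.806, -0.706]
contact_force: [-0.3, 0.1, -0.5]
grip_width: 0.998
finger_force: 0.0
[ 0.08823768  0.89019705  1.63538988 -1.03375528  0.97108591  0.7937471 ]
1 rows t [ 0.0004  0.0025 -0.0044] r [-0.0018  0.0044  0.0009]
0.52 [[ 0.58798348 -0.17462083  0.01520839]
 [ 0.60703133 -0.14440835  0.03608853]
 [ 0.62104188 -0.07981544  0.04027949]]
```

```bash
python3 -m inch '[{"tx":0,"ty":0.0025,"tz":-0.0044,"rx":0,"ry":0,"rz":0},{"tx":0,"ty":0,"tz":0,"rx":0,"ry":0,"rz":0},{"tx":0,"ty":0,"tz":0,"rx":0,"ry":0,"rz":0},{"tx":0,"ty":0,"tz":0,"rx":0,"ry":0,"rz":0},{"tx":0,"ty":0,"tz":0,"rx":0,"ry":0,"rz":0},{"tx":0,"ty":0,"tz":0,"rx":0,"ry":0,"rz":0}]' 0
python3 - <<'E'
from h import *
s=status.observe();cur=T(s["tool_pos"],s["eef_rot"])
yb=-.177;base=np.array([.5884-.0782*yb,yb,.021])
bt=(np.linalg.inv(cur)@np.r_[base,1])[:3];print("base in tool",bt);bt[1]=0;np.save("bt.npy",bt)
up=cur.copy();up[2,3]+=.06;C=rows(up[:3,3],up[:3,:3])
yt=-.1;Rt=tool(YAW,np.radians(-45))
rows(np.array([.588-.0644*yt,yt,.038])-Rt@bt,Rt,cur=C,n=10)
E
```

```text
clock: 15.68
tool_pos: [0.597, -0.126, 0.014]
eef_rot: [1.694, 1.806, -0.708]
contact_force: [-1.0, 2.6, 5.5]
grip_width: 0.401
finger_force: 59.3
base in tool [-0.0410194   0.00202781  0.03144944]
2 rows t [-0.1065 -0.0004 -0.1057] r [ 0. -0. -0.]
10 rows t [ 0.0175 -0.0004 -0.0099] r [-3.000e-04  2.005e-01 -1.000e-04]
```

```bash
python3 -m inch '[{"tx":-0.107,"ty":-0.0004,"tz":-0.106,"rx":0,"ry":0,"rz":0},{"tx":-0.107,"ty":-0.0004,"tz":-0.106,"rx":0,"ry":0,"rz":0},{"tx":0.0175,"ty":-0.0004,"tz":-0.0099,"rx":-0.0003,"ry":0.2005,"rz":-0.0001},{"tx":0.0175,"ty":-0.0004,"tz":-0.0099,"rx":-0.0003,"ry":0.2005,"rz":-0.0001},{"tx":0.0175,"ty":-0.0004,"tz":-0.0099,"rx":-0.0003,"ry":0.2005,"rz":-0.0001},{"tx":0.0175,"ty":-0.0004,"tz":-0.0099,"rx":-0.0003,"ry":0.2005,"rz":-0.0001},{"tx":0.0175,"ty":-0.0004,"tz":-0.0099,"rx":-0.0003,"ry":0.2005,"rz":-0.0001},{"tx":0.0175,"ty":-0.0004,"tz":-0.0099,"rx":-0.0003,"ry":0.2005,"rz":-0.0001},{"tx":0.0175,"ty":-0.0004,"tz":-0.0099,"rx":-0.0003,"ry":0.2005,"rz":-0.0001},{"tx":0.0175,"ty":-0.0004,"tz":-0.0099,"rx":-0.0003,"ry":0.2005,"rz":-0.0001},{"tx":0.0175,"ty":-0.0004,"tz":-0.0099,"rx":-0.0003,"ry":0.2005,"rz":-0.0001},{"tx":0.0175,"ty":-0.0004,"tz":-0.0099,"rx":-0.0003,"ry":0.2005,"rz":-0.0001}]'
python3 -m inch '[{"tx":0,"ty":0,"tz":0,"rx":0,"ry":0,"rz":0},{"tx":0,"ty":0,"tz":0,"rx":0,"ry":0,"rz":0}]'
python3 - <<'E'
from h import *
np.set_printoptions(precision=4,suppress=True)
s=status.observe();print(s["joint_pos"])
bt=np.load("bt.npy");cur=T(s["tool_pos"],s["eef_rot"]);print("base est",(cur@np.r_[bt,1])[:3])
yt=-.1;Rt=tool(YAW,np.radians(-45))
rows(np.array([.588-.0644*yt,yt,.007])-Rt@bt,Rt,n=3)
for n in("scene","top"):
  d=snap(n);P=cloud(d)
  if n=="scene":save(d,"s4")
  for r in models.regions_of(d,"bottle_right"):
    q=P[r["mask"]];q=q[~np.isnan(q[:,0])];print(n,round(r["p"],2),np.percentile(q,[2,50,98],axis=0))
E
```

```text
clock: 17.18
tool_pos: [0.5941, -0.0939, 0.0897]
eef_rot: [-1.693, -1.804, -0.707]
contact_force: [-0.2, 0.6, -1.1]
grip_width: 0.406
finger_force: 59.8
clock: 17.42
tool_pos: [0.5939, -0.0932, 0.0891]
eef_rot: [-1.697, -1.808, -0.7]
contact_force: [-0.0, -0.0, -1.3]
grip_width: 0.4
finger_force: 59.8
[-0.5816  0.8532  1.3501  0.6001  1.4946 -0.8676]
base est [ 0.5943 -0.1001  0.0378]
3 rows t [-0.0363  0.0002  0.0363] r [-0.0003  0.001  -0.0003]
scene 0.7 [[ 0.5751 -0.1239  0.0027]
 [ 0.6004 -0.0868  0.1038]
 [ 0.6146 -0.0803  0.1342]]
```

View pics/s4.png

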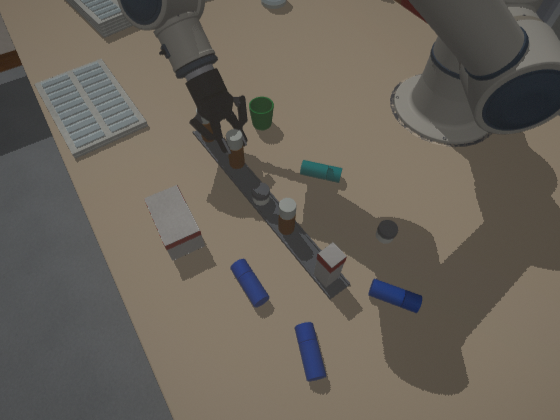

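The scene view shows the right bottle held upright at about px (236,150), with the left one standing at (287,217). Lowering it.

```bash
python3 -m inch '[{"tx":-0.0363,"ty":0.0002,"tz":0.0363,"rx":0,"ry":0.001,"rz":0},{"tx":-0.0363,"ty":0,"tz":0.0363,"rx":0,"ry":0.001,"rz":0},{"tx":-0.0363,"ty":0,"tz":0.0363,"rx":0,"ry":0.001,"rz":0},{"tx":-0.0035,"ty":0,"tz":0.0035,"rx":0,"ry":0,"rz":0},{"tx":0,"ty":0,"tz":0,"rx":0,"ry":0,"rz":0}]'
python3 -m inch '[{"tx":-0.0035,"ty":0,"tz":0.0035,"rx":0,"ry":0,"rz":0},{"tx":0,"ty":0,"tz":0,"rx":0,"ry":0,"rz":0}]'
python3 -m inch '[{"tx":-0.0025,"ty":0,"tz":0.0025,"rx":0,"ry":0,"rz":0},{"tx":0,"ty":0,"tz":0,"rx":0,"ry":0,"rz":0}]'
python3 -c "
from h import *
s=status.observe();b=(T(s['tool_pos'],s['eef_rot'])@np.r_[np.load('bt.npy'),1])[:3];print(b,.588-.0644*b[1])"
```

```text
clock: 18.25
tool_pos: [0.594, -0.0934, 0.0573]
eef_rot: [-1.694, -1.805, -0.704]
contact_force: [0.5, -0.6, -0.5]
grip_width: 0.404
finger_force: 59.8
clock: 18.5
tool_pos: [0.5941, -0.0934, 0.0567]
eef_rot: [-1.694, -1.805, -0.704]
contact_force: [0.2, 0.8, -1.4]
grip_width: 0.403
finger_force: 59.8
clock: 18.75
tool_pos: [0.594, -0.0933, 0.0558]
eef_rot: [-1.694, -1.805, -0.704]
contact_force: [-0.7, -0.3, -1.1]
grip_width: 0.405
finger_force: 59.8
[ 0.59436683 -0.09996218  0.00451098] 0.5944375642119147
```

```bash
python3 -m inch '[{"tx":-0.0025,"ty":0,"tz":0.0025,"rx":0,"ry":0,"rz":0},{"tx":0,"ty":0,"tz":0,"rx":0,"ry":0,"rz":0}]'
python3 -m inch '[{"tx":-0.002,"ty":0,"tz":0.002,"rx":0,"ry":0,"rz":0},{"tx":0,"ty":0,"tz":0,"rx":0,"ry":0,"rz":0}]'
```

```text
clock: 19.0
tool_pos: [0.5941, -0.0932, 0.0556]
eef_rot: [-1.693, -1.805, -0.705]
contact_force: [-1.7, -0.8, 5.9]
grip_width: 0.403
finger_force: 60.4
clock: 19.25
tool_pos: [0.5941, -0.0932, 0.0556]
eef_rot: [-1.693, -1.805, -0.705]
contact_force: [-1.0, -0.9, 12.4]
grip_width: 0.403
finger_force: 60.8
```

```bash
python3 -m inch '[{"tx":0.002,"ty":0,"tz":-0.002,"rx":0,"ry":0,"rz":0},{"tx":0,"ty":0,"tz":0,"rx":0,"ry":0,"rz":0}]'
python3 -m inch '[{"tx":0,"ty":0,"tz":0,"rx":0,"ry":0,"rz":0},{"tx":0,"ty":0,"tz":0,"rx":0,"ry":0,"rz":0},{"tx":0,"ty":0,"tz":0,"rx":0,"ry":0,"rz":0},{"tx":0,"ty":0,"tz":0,"rx":0,"ry":0,"rz":0},{"tx":0,"ty":0,"tz":0,"rx":0,"ry":0,"rz":0}]' 1
python3 -m inch '[{"tx":0,"ty":0,"tz":-0.1,"rx":0,"ry":0,"rz":0},{"tx":0,"ty":0,"tz":-0.2,"rx":0,"ry":0,"rz":0},{"tx":0,"ty":0,"tz":-0.25,"rx":0,"ry":0,"rz":0},{"tx":0,"ty":0,"tz":-0.25,"rx":0,"ry":0,"rz":0},{"tx":0.2,"ty":0,"tz":-0.2,"rx":0,"ry":0,"rz":0},{"tx":0.2,"ty":0,"tz":-0.2,"rx":0,"ry":0,"rz":0},{"tx":0,"ty":0,"tz":0,"rx":0,"ry":0,"rz":0},{"tx":0,"ty":0,"tz":0,"rx":0,"ry":0,"rz":0}]'
python3 - <<'E'
from h import *
np.set_printoptions(precision=4,suppress=True)
d=snap("scene");save(d,"s5");P=cloud(d)
for t in("bottle_left","bottle_right","lane_jar","standing_bottle","carton","cup"):
  for r in models.regions_of(d,t):
    q=P[r["mask"]];q=q[~np.isnan(q[:,0])]
    if t!="bottle_left" or abs(np.median(q[:,0])-.59)<.03:print(t,round(r["p"],2),np.percentile(q,[2,50,98],axis=0).round(3).tolist())
E
```

```text
clock: 19.5
tool_pos: [0.594, -0.0932, 0.0556]
eef_rot: [-1.693, -1.805, -0.705]
contact_force: [-0.7, -0.8, 7.9]
grip_width: 0.399
finger_force: 60.0
clock: 20.12
tool_pos: [0.594, -0.0933, 0.055]
eef_rot: [-1.694, -1.805, -0.704]
contact_force: [-0.9, -1.0, 0.6]
grip_width: 1.002
finger_force: 0.0
clock: 21.12
tool_pos: [0.6012, -0.2067, 0.2806]
eef_rot: [-1.694, -1.805, -0.703]
contact_force: [0.3, -0.0, 0.1]
grip_width: 1.001
finger_force: 0.0
bottle_left 0.65 [[0.567, 0.082, 0.003], [0.59, 0.106, 0.075], [0.601, 0.115, 0.1]]
bottle_right 0.87 [[0.584, -0.112, 0.007], [0.603, -0.086, 0.072], [0.615, -0.08, 0.1]]
lane_jar 0.73 [[0.573, -0.019, 0.003], [0.594, 0.006, 0.037], [0.61, 0.019, 0.041]]
standing_bottle 0.62 [[0.592, -0.253, 0.006], [0.611, -0.226, 0.066], [0.624, -0.221, 0.1]]
carton 0.56 [[0.555, 0.218, 0.002], [0.585, 0.242, 0.087], [0.595, 0.256, 0.104]]
carton 0.24 [[0.571, 0.083, 0.009], [0.59, 0.106, 0.08], [0.601, 0.115, 0.1]]
cup 0.81 [[0.435, -0.239, 0.003], [0.464, -0.205, 0.044], [0.492, -0.181, 0.066]]
```

View pics/s5.png

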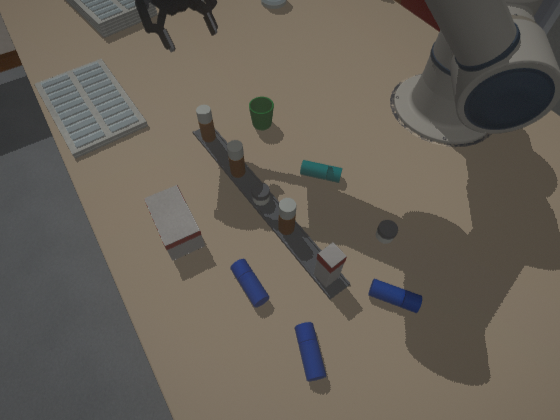

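Both bottles stand upright in the lane, at about px (236,159) and (287,217). Both tops are at 100 mm, the neighbours are where they were, and the gripper is clear.

```bash
python3 -c "
from rig import ctrl
print(ctrl.sign_off())"
```

```text
the job is handed in; nothing more can be done
None
```

Both fallen bottles now stand cap up on the lane floor in their own gaps, with the neighbours unmoved in the final camera check; the job was handed in at about 21 s (limit 56 s), and no verdict was returned.

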